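Load the sample carrier and hold it up for the courier

ROBOT

A 7-joint arm with a two-finger parallel gripper is mounted at the origin on a cart in front of the work surface, level with it; the furniture and walls round the work are solid. World frame = base frame: x ahead of the robot, y to its left, z up, the work surface at z = 0. Lengths are in m, angles in rad, forces in N, time in s.
With the tool pointing down it reaches from about 0.425 to 0.925 m from the base axis. Payload 6.8 kg.
Tool frame: the origin (TCP) lies on the centre line of the jaws, within the pads' length; the fingertips stand robot.tip_extent ahead of it and the grasp point (between the pads) lies 6 mm ahead of it (robot.tip_extent is the distance from the TCP to the fingertips, in m); z points along the fingers, y is the line along which they close (so a half turn about z gives the same grasp; the last joint's range is limited). The gripper opens to 88 mm and grips with 3 to 60 N. Pads are 20 mm wide; open, the fingers measure 115 mm over their backs; the gripper's body (75 mm by 178 mm) begins 61 mm behind the grasp point.
Start: joints at [-1.454, 0.477, 0.022, 1.555, -0.011, 1.109, -0.083], TCP at [0.15, 0.658, 0.248] pointing down, gripper open.
Joint ranges: [-2.96, 2.96], [-0.34, 2.1], [-1.41, 1.46], [0.24, 2.44], [-1.37, 4.51], [0.17, 1.92], [-2.96, 2.96]. Speed limits (rad/s): [2.39, 2.39, 3.14, 3.14, 3.14, 3.14, 3.14].

INTERFACE

Orientations are given as a 3x3 rotation matrix whose columns are the frame's x, y, z axes.
In Python, from bench import robot gives the robot as it stands.
- The arm moves only by the tool apply_moves, never from a script. Its argument "deltas" is text: rows parted by semicolons, each of 7 numbers parted by spaces: the shift along the tool's x, y, z in units of 0.12 m (1.0 is 0.12 m), then the turn, a rotation vector about the tool's x, y, z in units of pi/4 rad (1.0 is pi/4 rad), then the opening, from -1 (shut) to 1 (fully open). A call has exactly 10 rows; each row is the pose to reach, as a shift and turn from the pose commanded when the call began, along the tool's axes at that moment; what a row does not reach only later rows make up. A row lasts 1/8 s, in which the tool goes at most 62.5 mm and 10.7 degrees, less where a joint would pass 70% of its speed; a pose out of reach is approached as far as the arm can. A call with a number of a shift or a turn outside -1 to 1 is refused whole. A call with a gripper value outside its range is refused whole. The fingers move at their own pace and stop on an object; "grip_force" is the grip in N (left out, the last holds). Time passes only in rows, so rows that repeat a pose let the fingers close, or fill a call up. It gives the time, the measured TCP pose, the force, the opening and the grip force at its end, in the units of the state.
- robot.read_state(): the state, without advancing time (a new reading comes with each control period).
- robot.capture(name): name is "scene" or "top" or "wrist"; returns a dict with "color" (420x560x3 uint8, red, green, blue), "z_map" (420x560 float32, m along the optical axis (not along the pixel's ray), 0 where there is no reading), "fx", "fy", "cx", "cy" (pixels), "world_to_cam" (4x4, takes a point from world to camera coordinates); the wrist camera has in their place "mount" (4x4, takes a point from camera to tool coordinates, whose origin is the TCP and whose axes are the flange's). Camera axes: x right, y up, looking along -z (the intrinsics and any distortion apply to the point x, -y, -z); pixel columns grow to the right and rows downward; lengths in m; the calibration is good to about 2 mm. A picture is of the moment at which its call begins: read the wrist's pose just before it.
- robot.close_job(): hands the job in; it is judged then, once.
The state is a dict: "clock": time; "q": joint angles; "dq": joint speeds; "joint_efforts": joint torques, N m; "position": TCP position; "ee_rot": TCP orientation; "force": force on the tool from outside, world axes, zero at the start; "moment": the same for the moment, N m; "opening": finger opening in m; "gripper_force": force on a finger pad.
Only numpy, scipy, OpenCV 4.12 (cv2) and the standard library are available. Lean on these libraries where they do the work, as an engineer would, in place of code of your own. Each camera call takes 0.05 s, during which the arm holds its last target. There are 200 camera calls.

TASK

Two new samples stand in the arrivals stand on the left: put the capped tube into one of the two empty inner places of the carrier in the middle, and the tube without a cap, which must not travel, into the empty place of the return stand on the right, lowering each right down before you let go. Then swing the carrier's folded handle up, and by the middle of its black grip lift the carrier with its tubes out of the steel tray, about ten centimetres up, without tipping it. Finish while still holding it there, level and still, ready for the courier, and leave the pen, the tape roll and the small white bottle where they are.

Things in the scene. Friction and masses are not known exactly. Their poses are not given: they have to be found in the camera images.
- capped_sample_mid (a point): Tube with a dark cap, upright in the arrivals stand; glass body 14 mm diameter, round bottom, cap 17 mm diameter on the top 13 mm; 90 mm tall, 15 g. Point: its centre, half-way up (45 mm above its bottom); z along the tube. Either place of the arrivals stand.
- open_sample_mid (a point): Tube without a cap, upright in the arrivals stand; 14 mm diameter, round bottom, 82 mm tall, 15 g. Point: its centre, half-way up (41 mm above its bottom). It stands in the other place of the arrivals stand.
- arrivals_stand: White block stand with two sockets 44 mm apart in a row along its own y; block 46 x 100 x 48 mm on a 58 x 112 mm foot, fixed to the table, on the robot's left. Origin: centre of its underside. A seated tube's bottom is 8 mm above the table; it may lean a few degrees in its socket.
- return_stand: Stand of the same kind, fixed, on the robot's right. Its -y socket already holds another open tube (82 mm tall), its +y socket is empty. Origin: centre of its underside; row along its own y.
- return_stand_hole1 (a point): Mouth centre of the return stand's empty socket: 16.5 mm wide with a 2 mm lead-in, 40 mm deep (its floor is 40 mm below this point).
- carrier: White sample carrier, 62 mm deep (its x) and 206 mm long (its y), 0.5 to 0.85 kg with its tubes: a foot plate with four sockets 6 mm deep, a guide plate with four 16.5 mm holes above them (top at 52 mm) and two end cheeks up to 93 mm, standing loose in the steel tray. Origin: centre of its underside. The two outer places hold capped tubes (90 mm tall, tops 98 mm above the carrier's underside); the two inner ones are empty.
- carrier_hole1 (a point): Centre of an empty inner hole of the carrier (-y side), on the top of the guide plate, 52 mm above the carrier's underside. 16.5 mm wide with a 2 mm lead-in; a seated tube's bottom is 44 mm below this point. Neighbouring places are 44 mm apart along the carrier's y.
- carrier_hole2 (a point): The same for the other empty inner hole (+y side).
- loaded_a_mid (a point): Centre (half-way up) of the capped tube that already stands in the carrier's -y end place; loose, 90 mm tall.
- loaded_b_mid (a point): The same for the capped tube in the carrier's +y end place.
- handle (a joint): Angle of the carrier's wire handle about its hinge: 0 = folded down on the carrier's -x side (towards the robot), resting on its stop, 10 degrees above level; 1.40 = upright; 2.79 = folded down on the far side. It swings freely and falls back when let go.
- handle_hinge (a point): Middle of the handle's hinge axis, which runs along the carrier's y, 78 mm above the carrier's underside.
- grip_mid (a point): Middle of the black grip of the handle: a sleeve 14 mm in diameter (17 mm over its end collars) and 100 mm long, lying along the carrier's y, that turns freely on the wire. 95 mm from the hinge axis; folded, it is about 94 mm in front of the carrier's middle and 95 mm above its underside. Once upright it is 173 mm above the underside, and the carrier hangs level from it of its own weight.
- spill_tray: Low steel tray, 96 x 256 x 14 mm, fixed to the table; floor 3 mm thick, the carrier stands in it with 17 mm of room before and behind. Origin: centre of its underside.
- marker: Felt pen, 136 mm long, lying on the table: a bystander.
- buffer_bottle: Small white bottle, 30 mm wide and 52 mm tall: a bystander.
- label_tape: Roll of tape, 60 mm wide and 18 mm high, lying flat: a bystander.
There are look-alikes about, which are no part of the job. What is shaped like the part that bears capped_sample_mid but yellow is not meant.

How it is judged:
On the way, in this order (a step that is already met when the one before it is completed fails the run):
1. the capped tube is seated in an inner place of the carrier and the open tube in the empty place of the return stand, both let go (((x of capped_sample_mid in the frame of carrier between -0.008 and 0.008 m and y of capped_sample_mid in the frame of carrier between -0.03 and -0.014 m and z of capped_sample_mid in the frame of carrier between 0.045 and 0.058 m and angle between the z axis of capped_sample_mid and the z axis of carrier, either way round below 0.15 rad) or (x of capped_sample_mid in the frame of carrier between -0.008 and 0.008 m and y of capped_sample_mid in the frame of carrier between 0.014 and 0.03 m and z of capped_sample_mid in the frame of carrier between 0.045 and 0.058 m and angle between the z axis of capped_sample_mid and the z axis of carrier, either way round below 0.15 rad)) and horizontal distance between open_sample_mid and return_stand_hole1 below 0.008 m and z of open_sample_mid in the frame of return_stand below 0.054 m and angle between open_sample_mid's own z axis and vertical below 0.2 rad and contact force between the fingers and capped_sample below 0.05 N and contact force between the fingers and open_sample below 0.05 N and height (world z) of carrier below 0.02 m), for 0.2 s.
2. the handle is swung upright (value of joint handle between 1.05 and 1.75 rad), for 0.1 s.
At the end, for the whole second after the job is handed in: Fingers hold the grip within 35 mm of its middle, carrier underside 70-200 mm above table, tilt under 0.12 rad, still (30 mm/s, 0.2 rad/s); capped sample in an inner place, both earlier tubes in theirs, open tube upright in the return stand: all right down, within 8 mm of the hole's middle (height (world z) of carrier between 0.07 and 0.2 m and angle between carrier's own z axis and vertical below 0.12 rad and linear speed of carrier below 0.03 m/s and angular speed of carrier below 0.2 rad/s and contact force between the fingers and carrier above 2 N and contact force between carrier and spill_tray below 0.05 N and ((x of capped_sample_mid in the frame of carrier between -0.008 and 0.008 m and y of capped_sample_mid in the frame of carrier between -0.03 and -0.014 m and z of capped_sample_mid in the frame of carrier between 0.045 and 0.058 m and angle between the z axis of capped_sample_mid and the z axis of carrier, either way round below 0.15 rad) or (x of capped_sample_mid in the frame of carrier between -0.008 and 0.008 m and y of capped_sample_mid in the frame of carrier between 0.014 and 0.03 m and z of capped_sample_mid in the frame of carrier between 0.045 and 0.058 m and angle between the z axis of capped_sample_mid and the z axis of carrier, either way round below 0.15 rad)) and x of loaded_a_mid in the frame of carrier between -0.008 and 0.008 m and y of loaded_a_mid in the frame of carrier between -0.074 and -0.058 m and z of loaded_a_mid in the frame of carrier between 0.045 and 0.058 m and angle between the z axis of each of loaded_a_mid, loaded_b_mid and the z axis of carrier, either way round below 0.15 rad and x of loaded_b_mid in the frame of carrier between -0.008 and 0.008 m and y of loaded_b_mid in the frame of carrier between 0.058 and 0.074 m and z of loaded_b_mid in the frame of carrier between 0.045 and 0.058 m and horizontal distance between open_sample_mid and return_stand_hole1 below 0.008 m and z of open_sample_mid in the frame of return_stand below 0.054 m and angle between open_sample_mid's own z axis and vertical below 0.2 rad and contact force between the fingers and capped_sample below 0.05 N and contact force between the fingers and open_sample below 0.05 N and distance between the grasp point and grip_mid below 0.035 m); the arm keeps its last pose, push and grip.
It fails at once if the carrier is tipped more than 0.35 rad (20 degrees) (angle between carrier's own z axis and vertical above 0.35 rad).
It fails at once if a sample is let go more than about 20 mm above its seat ((horizontal distance between capped_sample_mid and carrier_hole1 below 0.009 m and z of capped_sample_mid in the frame of carrier above 0.073 m and contact force between the fingers and capped_sample below 0.05 N) or (horizontal distance between capped_sample_mid and carrier_hole2 below 0.009 m and z of capped_sample_mid in the frame of carrier above 0.073 m and contact force between the fingers and capped_sample below 0.05 N) or (horizontal distance between open_sample_mid and return_stand_hole1 below 0.009 m and z of open_sample_mid in the frame of return_stand above 0.069 m and contact force between the fingers and open_sample below 0.05 N)).
It fails at once if the pen, the small bottle or the tape roll is moved more than 30 mm (distance of any of marker, buffer_bottle, label_tape from where it was at the start of the episode above 0.03 m).
It also fails if it takes over 72 s, if anything falls off the work surface, if the arm or the gripper's body presses on something with over 40 N, if the wrist force passes 120 N, or if a joint passes its speed limit or range.

## Working session

There is one attempt and no reset: what is moved stays moved. The work goes in short steps, Python scripts to look and compute and a tool call to move; the robot and the scene stay as the last step left them, time stands still between calls to the robot, and variables do not carry over. Pictures are saved under pics/ and viewed, at most 13 in all, crops included, and the job is handed in when it is done.

Besides the shell and the picture viewer there is one more tool, called after "Call:" as a command line: name --argument value ..., lists and objects as JSON in quotes. apply_moves: Moves the arm, as the interface text tells. Its arguments: {"type":"object","properties":{"deltas":{"type":"string"},"grip_force":{"type":"number"}},"required":["deltas"]}

```bash
mkdir -p pics
cat > h.py <<'E'
import numpy as np, cv2
from bench import robot
def cap(n):
    s=robot.read_state(); c=robot.capture(n)
    if n=="wrist":
        T=np.eye(4);T[:3,:3]=np.array(s["ee_rot"]);T[:3,3]=s["position"]
        c["c2w"]=T@np.array(c["mount"])
    else: c["c2w"]=np.linalg.inv(np.array(c["world_to_cam"]))
    return c
def save(c,f,box=None,k=1):
    im=c["color"][:,:,::-1]
    if box: im=im[box[1]:box[3],box[0]:box[2]]
    cv2.imwrite("pics/"+f,cv2.resize(im,None,fx=k,fy=k,interpolation=cv2.INTER_CUBIC))
def cloud(c):
    z=c["z_map"];v,u=np.mgrid[:z.shape[0],:z.shape[1]]
    P=np.stack([(u-c["cx"])/c["fx"]*z,-(v-c["cy"])/c["fy"]*z,-z],-1)
    return P@c["c2w"][:3,:3].T+c["c2w"][:3,3]
def ray(c,u,v,h):  # point on the pixel's ray at world height h
    d=c["c2w"][:3,:3]@np.array([(u-c["cx"])/c["fx"],-(v-c["cy"])/c["fy"],-1]);o=c["c2w"][:3,3]
    return o+d*(h-o[2])/d[2]
def to_units(dp,R=None):
    R=np.array(robot.read_state()["ee_rot"]) if R is None else R
    return R.T@np.array(dp)/0.12
E
python3 - <<'E'
from h import *
import pickle
s=robot.read_state()
print({k:np.round(v,3).tolist() for k,v in s.items()}, getattr(robot,'tip_extent',None))
for n in("scene","top"):
    c=cap(n); save(c,n+"0.png",k=1.42); print(n,c["c2w"].round(3).tolist(),c["fx"],[k for k in c]); pickle.dump(c,open(n+".pkl","wb"))
E
```

```text
{'clock': 0.0, 'q': [-1.454, 0.478, 0.022, 1.556, -0.012, 1.109, -0.083], 'dq': [0.001, 0.001, 0.0, -0.001, -0.0, 0.001, -0.0], 'joint_efforts': [-0.0, -58.285, 1.535, -27.26, -0.054, 0.017, 0.0], 'position': [0.15, 0.657, 0.247], 'ee_rot': [[-0.975, 0.223, -0.0], [0.223, 0.975, -0.002], [-0.0, -0.002, -1.0]], 'force': [0.543, -0.373, 0.413], 'moment': [0.016, -0.004, 0.027], 'gripper_force': 0.0, 'opening': 0.088} 0.025
scene [[-0.588, 0.421, -0.69, -0.441], [-0.808, -0.29, 0.512, 0.702], [0.015, 0.86, 0.511, 0.784], [0.0, 0.0, 0.0, 1.0]] 530.3872104250133 ['color', 'z_map', 'fx', 'fy', 'cx', 'cy', 'world_to_cam', 'c2w']
top [[0.0, 0.995, -0.098, 0.352], [-1.0, -0.002, -0.017, -0.04], [-0.017, 0.098, 0.995, 1.773], [0.0, 0.0, 0.0, 1.0]] 538.967921006788 ['color', 'z_map', 'fx', 'fy', 'cx', 'cy', 'world_to_cam', 'c2w']
```

View pics/scene0.png

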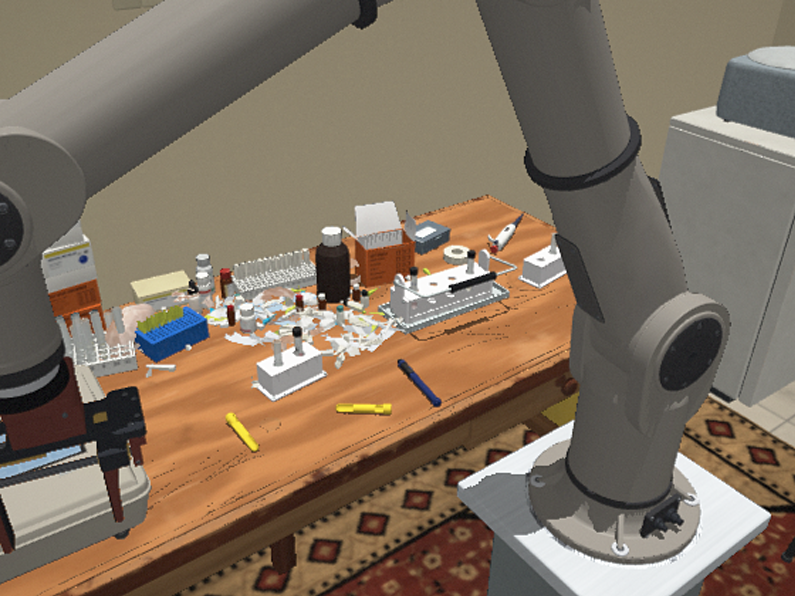

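View pics/top0.png

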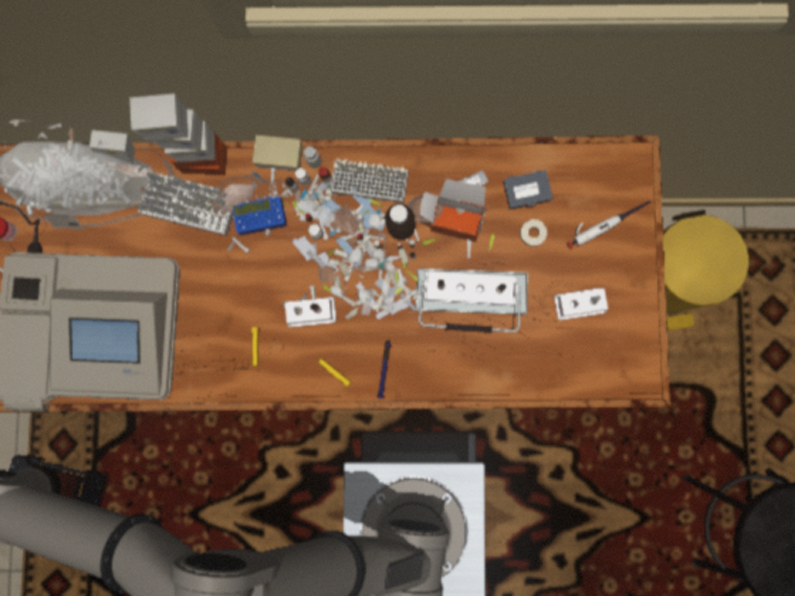

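The scene shows the arrivals stand at (290,370), with a dark-capped tube at (297,335) and an open tube at (278,345). The carrier is at (450,290), its black grip at (472,281), and the return stand at (543,265). The yellow tubes lying at (240,432) and (363,409) are the look-alikes. In the top view the arrivals stand is at (310,311), the carrier at (472,288) and the return stand at (581,303).

Run:
```python
from h import *
import pickle
c=pickle.load(open("top.pkl","rb")); s=pickle.load(open("scene.pkl","rb"))
a=cv2.resize(c["color"][180:245,190:440,::-1],None,fx=3.2,fy=3.2,interpolation=cv2.INTER_CUBIC)
b=cv2.resize(s["color"][215:290,165:415,::-1],None,fx=3.2,fy=3.2,interpolation=cv2.INTER_CUBIC)
cv2.imwrite("pics/crop1.png",np.vstack([a,b]))
P=cloud(c)
for n,(x0,y0,x1,y1) in dict(arr=(198,205,238,232),car=(292,185,374,225),ret=(388,200,430,228)).items():
    Q=P[y0:y1,x0:x1].reshape(-1,3)
    for lo,hi in((.04,.056),(.056,.075),(.075,.09),(.09,.12)):
        m=(Q[:,2]>lo)&(Q[:,2]<hi)&(Q[:,0]>.3)
        if m.sum()>3:
            r=cv2.minAreaRect((Q[m,:2]*1000).astype(np.float32)); print(n,lo,m.sum(),np.round(r[0],1),np.round(r[1],1),round(r[2],1),Q[m].mean(0).round(4))
```

```text
arr 0.04 376 [494.9 238.1] [ 46.9 100.9] 6.4 [0.4935 0.2377 0.0481]
arr 0.056 19 [499.5 233.7] [38.2 67. ] 15.5 [0.4977 0.237  0.0608]
arr 0.075 10 [492.8 237.5] [51.8 12.8] 85.4 [0.4935 0.2488 0.0809]
arr 0.09 28 [499.8 236.7] [54.8 13.3] 88.9 [0.4988 0.2257 0.0961]
car 0.04 591 [ 545.8 -129. ] [205.8  63.1] 86.0 [ 0.5444 -0.1319  0.0524]
car 0.056 530 [ 544.9 -128.3] [205.2  62.2] 86.3 [ 0.5447 -0.1285  0.0593]
car 0.075 61 [ 525.4 -128.6] [220.3  82.8] 90.0 [ 0.5326 -0.1227  0.0848]
car 0.09 114 [ 511.4 -126.9] [219.7  89.9] 86.3 [ 0.53   -0.1226  0.0973]
ret 0.04 389 [ 513.  -385.3] [ 46.4 101.3] 8.4 [ 0.5123 -0.3842  0.0481]
ret 0.056 24 [ 509.1 -390.3] [35.9 85.4] 16.0 [ 0.5139 -0.3969  0.0625]
ret 0.075 14 [ 518.6 -409.5] [11.7 14.4] 45.5 [ 0.5188 -0.4098  0.0837]
```

View pics/crop1.png

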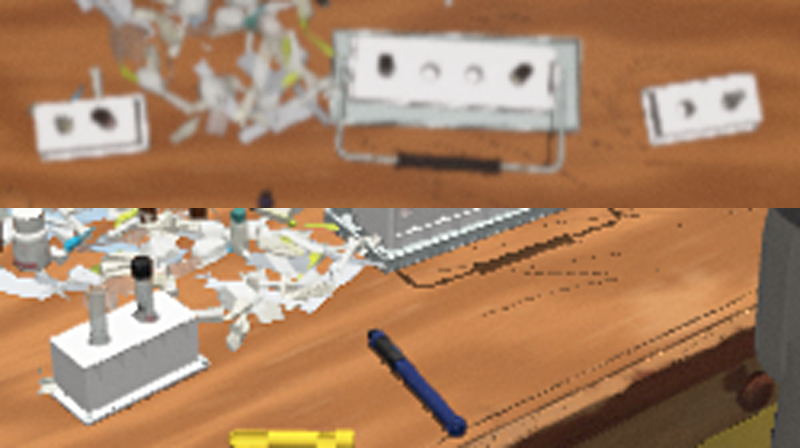

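Capped sample: of the dark-capped, open and yellow tubes, only the dark-capped tube at crop (142,268) stands in the arrivals stand. It is in the -y place, and the open one at (97,315) is in the +y place. The yellow tubes lying on the table, e.g. crop (290,438), are decoys. Next I'll check the obstacle height along the way.

Run:
```python
from h import *
import pickle
P=cloud(pickle.load(open("top.pkl","rb"))).reshape(-1,3)
for x0,x1,y0,y1 in((.1,.3,.35,.6),(.3,.45,.35,.45),(.3,.45,.45,.55),(.3,.45,.55,.7),(.45,.6,.35,.6),(.4,.6,.1,.35),(.4,.65,-.05,.1),(.4,.65,-.32,-.25),(.6,.75,-.3,.2)):
    m=(P[:,0]>x0)&(P[:,0]<x1)&(P[:,1]>y0)&(P[:,1]<y1); print(x0,x1,y0,y1,P[m,2].max().round(3))
R=np.array(robot.read_state()["ee_rot"]); print(to_units([.497-.15,.2162-.657,0.0]))
```

```text
0.1 0.3 0.35 0.6 0.763
0.3 0.45 0.35 0.45 0.023
0.3 0.45 0.45 0.55 0.132
0.3 0.45 0.55 0.7 0.146
0.45 0.6 0.35 0.6 0.157
0.4 0.6 0.1 0.35 0.101
0.4 0.65 -0.05 0.1 0.109
0.4 0.65 -0.32 -0.25 0.028
0.6 0.75 -0.3 0.2 0.159
[-3.63761288 -2.93647057  0.00520008]
```

Call:
apply_moves --deltas "-.1 -.1 0 0 0 0 1;-.2 -.2 0 0 0 0 1;-.3 -.3 0 0 0 0 1;-.4 -.4 0 0 0 0 1;-.5 -.5 0 0 0 0 1;-.6 -.6 0 0 0 0 1;-.7 -.7 0 0 0 0 1;-.8 -.8 0 0 0 0 1;-.9 -.9 0 0 0 0 1;-1 -1 0 0 0 0 1" --grip_force 15

```text
clock: 1.35
position: [0.2413, 0.5133, 0.2476]
ee_rot: [[-0.975, 0.223, 0.0], [0.223, 0.975, 0.0], [-0.0, 0.0, -1.0]]
force: [-0.6, 0.1, 0.0]
opening: 0.0875
gripper_force: 0.0
```

Call:
apply_moves --deltas "-.1 -.1 0 0 0 0 1;-.2 -.2 0 0 0 0 1;-.3 -.3 0 0 0 0 1;-.4 -.4 0 0 0 0 1;-.5 -.5 0 0 0 0 1;-.6 -.6 0 0 0 0 1;-.7 -.7 0 0 0 0 1;-.8 -.8 0 0 0 0 1;-.9 -.9 0 0 0 0 1;-1 -1 0 0 0 0 1"

```text
clock: 2.6
position: [0.3315, 0.3696, 0.2477]
ee_rot: [[-0.975, 0.223, 0.0], [0.223, 0.975, 0.0], [-0.0, 0.0, -1.0]]
force: [0.5, -0.0, 0.1]
opening: 0.0877
gripper_force: 0.0
```

Call:
apply_moves --deltas "-.1 -.1 0 0 0 .1 .7;-.2 -.2 0 0 0 .2 .7;-.3 -.3 0 0 0 .3 .5;-.4 -.4 0 0 0 .4 .5;-.5 -.5 0 0 0 .5 .3;-.6 -.6 0 0 0 .6 .3;-.7 -.7 0 0 0 .7 .1;-.8 -.8 0 0 0 .8 .1;-.9 -.9 0 0 0 .9 0;-1 -.94 0 0 0 1 0"

```text
clock: 3.85
position: [0.4232, 0.2325, 0.2477]
ee_rot: [[-0.529, 0.849, -0.0], [0.849, 0.529, 0.0], [0.0, 0.0, -1.0]]
force: [0.4, -0.8, -0.2]
opening: 0.0437
gripper_force: 0.0
```

Call:
apply_moves --deltas "-.06 .06 0 0 0 .08 0;-.13 .13 0 0 0 .15 0;-.2 .2 0 0 0 .25 0;-.26 .26 0 0 0 .32 0;-.33 .33 0 0 0 .4 0;-.4 .4 0 0 0 .48 0;-.45 .45 0 0 0 .57 0;-.45 .45 0 0 0 .57 0;-.45 .45 0 0 0 .57 0;-.45 .45 0 0 0 .57 0"

```text
clock: 5.1
position: [0.4969, 0.217, 0.2477]
ee_rot: [[-0.113, 0.994, -0.0], [0.994, 0.113, 0.0], [0.0, -0.0, -1.0]]
force: [0.4, -1.2, 0.2]
opening: 0.0437
gripper_force: 0.0
```

Run:
```python
from h import *
import pickle
s=robot.read_state(); print({k:np.round(s[k],4).tolist() for k in("clock","q","position","ee_rot","opening")})
c=cap("wrist"); save(c,"w1.png",k=1.42); pickle.dump(c,open("w1.pkl","wb")); print(c["mount"],c["fx"],c["cx"],c["cy"],c["c2w"][:3,3])
Q=cloud(c).reshape(-1,3); Q=Q[c["z_map"].ravel()>0]
for lo,hi in((.042,.054),(.06,.078),(.08,.094),(.09,.105)):
    m=(Q[:,2]>lo)&(Q[:,2]<hi)&(abs(Q[:,0]-.495)<.06)&(abs(Q[:,1]-.238)<.08)
    if m.sum()>5:
        n,l,st,ce=cv2.connectedComponentsWithStats(m.astype(np.uint8).reshape(1,-1)) if 0 else (0,0,0,0)
        A=Q[m]; r=cv2.minAreaRect((A[:,:2]*1000).astype(np.float32)); print(lo,m.sum(),r,A.mean(0))
        for side in(1,-1):
            B=A[(A[:,1]-.238)*side>0]
            if len(B): print("  side",side,len(B),B.min(0).round(4),B.max(0).round(4),B.mean(0).round(4))
```

```text
{'clock': 5.1, 'q': [-0.8867, 0.2701, 0.4355, 1.8976, -0.1343, 1.0023, -0.2788], 'position': [0.4969, 0.217, 0.2477], 'ee_rot': [[-0.1135, 0.9935, -0.0003], [0.9935, 0.1135, 0.0002], [0.0002, -0.0002, -1.0]], 'opening': 0.0437}
[[-2.63578364e-04  9.55677925e-01  2.94414052e-01  7.97272483e-02]
 [ 9.99999918e-01  3.42392999e-04 -2.16155066e-04 -7.79078004e-04]
 [-3.07379935e-04  2.94413971e-01 -9.55677937e-01 -1.36474557e-01]
 [ 0.00000000e+00  0.00000000e+00  0.00000000e+00  1.00000000e+00]] 355.13602214190615 277.1699031232408 210.8474448293371 [0.48711603 0.29606413 0.3841453 ]
0.042 4287 ((495.3752746582031, 238.6207733154297), (45.86771774291992, 100.23766326904297), 5.481465816497803) [0.49448647 0.24252829 0.04742226]
  side 1 2378 [0.4679 0.238  0.0425] [0.5176 0.2906 0.054 ] [0.4928 0.2648 0.0474]
  side -1 1909 [0.4726 0.1871 0.0421] [0.5229 0.238  0.0539] [0.4966 0.2148 0.0475]
0.06 134 ((496.34991455078125, 242.2229461669922), (12.752278327941895, 47.34867858886719), 5.105279445648193) [0.49596031 0.24497247 0.06920221]
  side 1 80 [0.4882 0.2533 0.0603] [0.5007 0.2659 0.0774] [0.4948 0.2593 0.0695]
  side -1 54 [0.4921 0.2181 0.0602] [0.5045 0.2252 0.078 ] [0.4977 0.2238 0.0688]
0.08 151 ((496.99432373046875, 243.06224060058594), (14.507955551147461, 45.33627700805664), 3.9731192588806152) [0.49609409 0.24997683 0.0878552 ]
  side 1 113 [0.4885 0.2518 0.0802] [0.5021 0.2655 0.0913] [0.4955 0.2583 0.0873]
  side -1 38 [0.4913 0.2199 0.0845] [0.5056 0.2271 0.094 ] [0.4978 0.2251 0.0895]
0.09 314 ((497.0147705078125, 238.3401641845703), (15.956695556640625, 53.784912109375), 7.532342910766602) [0.49934439 0.22093324 0.09609107]
  side 1 9 [0.4888 0.2542 0.0901] [0.5009 0.2653 0.0913] [0.4946 0.2611 0.0904]
  side -1 305 [0.4914 0.2117 0.09  ] [0.5078 0.2272 0.0985] [0.4995 0.2197 0.0963]
```

View pics/w1.png

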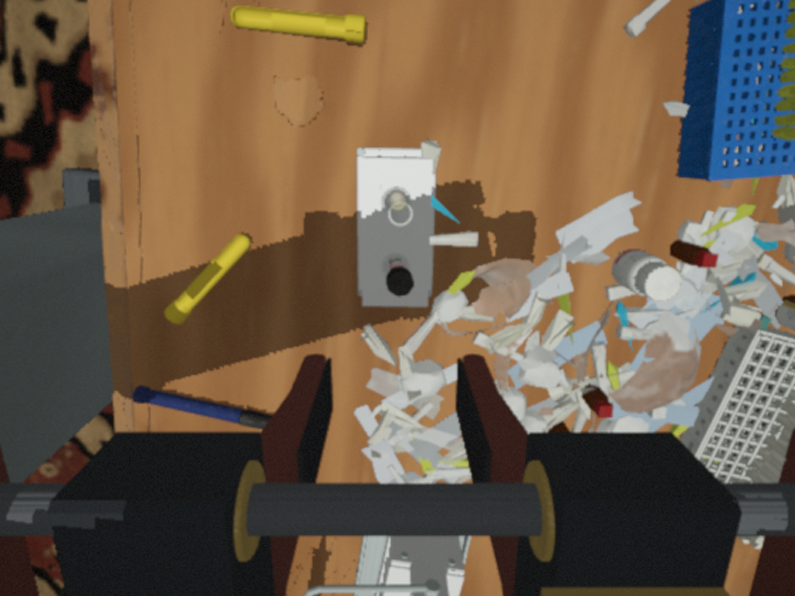

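The wrist view shows the black cap at (400,281) and the open tube's mouth at (400,213). The cap-top depth points agree with the stated 98 mm height and 17 mm diameter. I'll grip the cap now.

Call:
apply_moves --deltas ".01 .01 .1 0 0 0 0;.02 .02 .2 0 0 0 0;.02 .02 .3 0 0 0 0;.02 .02 .4 0 0 0 0;.02 .02 .5 0 0 0 0;.02 .02 .6 0 0 0 0;.02 .02 .7 0 0 0 0;.02 .02 .8 0 0 0 0;.02 .02 .9 0 0 0 0;.02 .02 1 0 0 0 0"

```text
clock: 6.4
position: [0.4993, 0.2195, 0.1269]
ee_rot: [[-0.113, 0.994, -0.0], [0.994, 0.113, 0.0], [0.0, -0.0, -1.0]]
force: [-0.1, 0.2, 0.0]
opening: 0.0436
gripper_force: 0.0
```

Call:
apply_moves --deltas "0 0 .1 0 0 0 0;0 0 .2 0 0 0 0;0 0 .28 0 0 0 0;0 0 .28 0 0 0 0;0 0 .28 0 0 0 -.3;0 0 .28 0 0 0 -.6;0 0 .28 0 0 0 -1;0 0 .28 0 0 0 -1;0 0 .28 0 0 0 -1;0 0 .28 0 0 0 -1" --grip_force 15

```text
clock: 7.65
position: [0.4995, 0.2196, 0.0942]
ee_rot: [[-0.113, 0.994, 0.0], [0.994, 0.113, 0.0], [0.0, 0.0, -1.0]]
force: [-0.2, -0.3, 0.2]
opening: 0.0158
gripper_force: 15.0
```

Call:
apply_moves --deltas "0 0 -.1 0 0 0 -1;0 0 -.22 0 0 0 -1;0 0 -.36 0 0 0 -1;0 0 -.5 0 0 0 -1;-.05 0 -.65 0 0 0 -1;-.15 0 -.8 0 0 0 -1;-.3 0 -.9 0 0 0 -1;-.5 0 -1 0 0 0 -1;-.75 0 -1 0 0 0 -1;-1 0 -1 0 0 0 -1"

```text
clock: 8.9
position: [0.5128, 0.0975, 0.2144]
ee_rot: [[-0.111, 0.994, -0.0], [0.994, 0.111, -0.0], [-0.0, -0.0, -1.0]]
force: [-0.1, 0.8, -0.0]
opening: 0.0163
gripper_force: 15.0
```

Call:
apply_moves --deltas "-.1 0 -.05 0 0 0 -1;-.2 0 -.1 0 0 0 -1;-.3 0 -.15 0 0 0 -1;-.4 0 -.2 0 0 0 -1;-.5 0 -.25 0 0 0 -1;-.6 0 -.25 0 0 0 -1;-.7 0 -.25 0 0 0 -1;-.8 0 -.25 0 0 0 -1;-.9 0 -.25 0 0 0 -1;-1 0 -.25 0 0 0 -1"

```text
clock: 10.15
position: [0.5264, -0.0198, 0.244]
ee_rot: [[-0.113, 0.994, -0.0], [0.994, 0.113, -0.0], [-0.0, -0.0, -1.0]]
force: [-0.7, 0.1, 0.5]
opening: 0.0158
gripper_force: 15.0
```

Call:
apply_moves --deltas "-.1 0 0 0 0 0 -1;-.2 0 0 0 0 0 -1;-.3 0 0 0 0 .02 -1;-.4 0 0 0 0 .05 -1;-.5 0 0 0 0 .08 -1;-.6 0 0 0 0 .11 -1;-.7 0 0 0 0 .14 -1;-.8 0 0 0 0 .17 -1;-.9 0 0 0 0 .2 -1;-1 0 0 0 0 .23 -1"

```text
clock: 11.4
position: [0.54, -0.139, 0.244]
ee_rot: [[0.069, 0.998, -0.0], [0.998, -0.069, 0.0], [0.0, -0.0, -1.0]]
force: [-0.7, 0.0, -0.6]
opening: 0.0163
gripper_force: 15.0
```

Call:
apply_moves --deltas "-.05 0 0 0 0 0 -1;-.1 0 0 0 0 0 -1;-.15 0 0 0 0 0 -1;-.2 0 0 0 0 0 -1;-.25 0 0 0 0 0 -1;-.3 0 0 0 0 0 -1;-.33 0 0 0 0 0 -1;-.33 0 0 0 0 0 -1;-.33 0 0 0 0 0 -1;-.33 0 0 0 0 0 -1"

```text
clock: 12.65
position: [0.5373, -0.1774, 0.244]
ee_rot: [[0.067, 0.998, -0.0], [0.998, -0.067, 0.0], [0.0, -0.0, -1.0]]
force: [0.2, 1.1, -0.5]
opening: 0.0162
gripper_force: 15.0
```

Run:
```python
from h import *
import pickle
s=robot.read_state(); print({k:np.round(s[k],4).tolist() for k in("clock","q","position","ee_rot","opening")})
c=cap("wrist"); save(c,"w2.png",k=1.42); pickle.dump(c,open("w2.pkl","wb"))
Q=cloud(c).reshape(-1,3); Q=Q[c["z_map"].ravel()>0]
m=(Q[:,2]>.045)&(Q[:,2]<.06)&(abs(Q[:,0]-.545)<.045)&(abs(Q[:,1]+.13)<.11); A=Q[m]
print(m.sum(),cv2.minAreaRect((A[:,:2]*1000).astype(np.float32)),np.median(A[:,2]))
p=np.array(s["position"]); m=(np.hypot(Q[:,0]-p[0],Q[:,1]-p[1])<.03)&(Q[:,2]<p[2]-.03)&(Q[:,2]>.13); B=Q[m]
for z in np.arange(.14,.22,.008):
    k=abs(B[:,2]-z)<.004
    if k.sum()>2: print(z.round(3),k.sum(),B[k].min(0).round(4),B[k].max(0).round(4))
```

```text
{'clock': 12.65, 'q': [-0.2851, 0.3419, 0.625, 1.8572, -0.2331, 1.0159, 0.369], 'position': [0.5373, -0.1774, 0.244], 'ee_rot': [[0.0673, 0.9977, -0.0], [0.9977, -0.0673, 0.0002], [0.0002, -0.0, -1.0]], 'opening': 0.0162}
13938 ((545.7865600585938, -129.30023193359375), (209.2241973876953, 62.203155517578125), 86.28245544433594) 0.05435360780153678
0.164 55 [ 0.5288 -0.1785  0.1605] [ 0.5418 -0.1728  0.1679]
0.172 85 [ 0.529  -0.1785  0.1681] [ 0.5417 -0.1728  0.176 ]
0.18 90 [ 0.5293 -0.1782  0.1761] [ 0.5421 -0.1725  0.184 ]
0.188 93 [ 0.5296 -0.1778  0.1842] [ 0.5425 -0.1719  0.1919]
0.196 116 [ 0.5294 -0.178   0.192 ] [ 0.5427 -0.1718  0.2   ]
0.204 136 [ 0.5295 -0.1781  0.2   ] [ 0.5427 -0.1716  0.208 ]
0.212 109 [ 0.5299 -0.1772  0.2081] [ 0.5429 -0.1716  0.214 ]
```

View pics/w2.png

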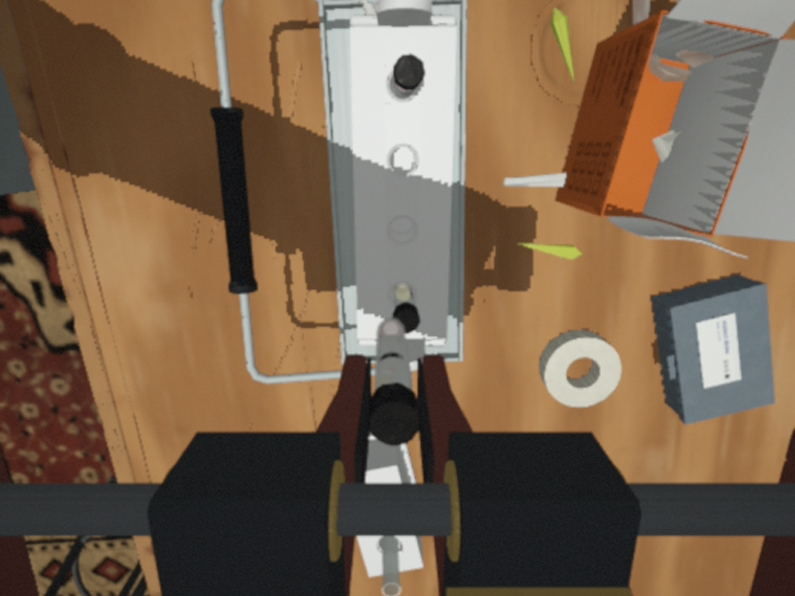

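The view shows the empty holes at (402,229) for hole 1 and (403,158) for hole 2. The held tube's bottom is near (393,325), and the grip is at (233,200).

Run:
```python
from h import *
import pickle
c=pickle.load(open("w2.pkl","rb")); s=robot.read_state()
im=cv2.resize(c["color"][95:180,250:320,::-1],None,fx=7,fy=7,interpolation=cv2.INTER_CUBIC); cv2.imwrite("pics/holes.png",im)
for u,v in((402,229),(403,158)): print(ray(c,u/1.42,v/1.42,.055).round(4))
cen=np.array([.5458,-.1293]); yd=np.array([np.cos(np.radians(86.28)),np.sin(np.radians(86.28))])
for k in(-.022,.022): print("rect",cen+k*yd)
# caps of loaded tubes, tops ~.101
Q=cloud(c).reshape(-1,3); m=(Q[:,2]>.095)&(Q[:,2]<.104)&(abs(Q[:,0]-.545)<.02)
for lo,hi in((-.09,-.04),(-.22,-.17)):
    B=Q[m&(Q[:,1]>lo)&(Q[:,1]<hi)]; 
    if len(B): print(len(B),B.min(0).round(4),B.max(0).round(4))
```

```text
[ 0.5441 -0.1507  0.055 ]
[ 0.5475 -0.1066  0.055 ]
rect [ 0.54437263 -0.15125365]
rect [ 0.54722737 -0.10734635]
432 [ 0.5445 -0.0703  0.0957] [ 0.5606 -0.0545  0.1015]
231 [ 0.5355 -0.2059  0.0951] [ 0.5506 -0.1891  0.1014]
```

View pics/holes.png

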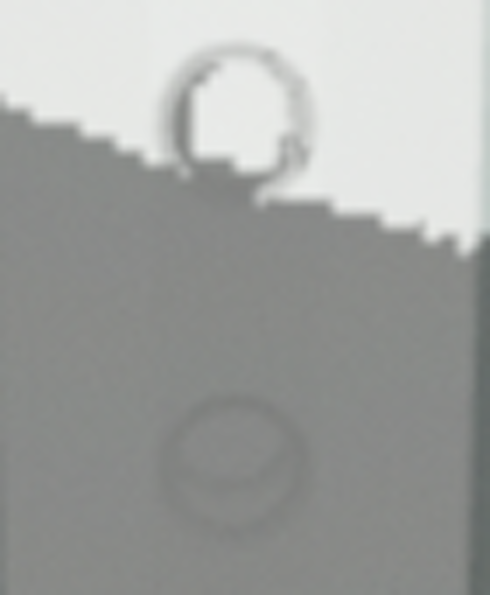

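Call:
apply_moves --deltas ".08 .02 .1 0 0 0 -1;.16 .04 .2 0 0 0 -1;.244 .057 .3 0 0 0 -1;.244 .057 .4 0 0 0 -1;.244 .057 .5 0 0 0 -1;.244 .057 .6 0 0 0 -1;.244 .057 .7 0 0 0 -1;.244 .057 .75 0 0 0 -1;.244 .057 .75 0 0 0 -1;.244 .057 .75 0 0 0 -1"

```text
clock: 13.95
position: [0.5463, -0.1491, 0.1544]
ee_rot: [[0.068, 0.998, 0.001], [0.998, -0.068, -0.0], [-0.0, 0.001, -1.0]]
force: [-0.3, -1.0, -0.6]
opening: 0.0163
gripper_force: 15.0
```

Run:
```python
from h import *
s=robot.read_state(); c=cap("wrist"); print(np.round(s["position"],4),np.round(s["force"],2))
Q=cloud(c).reshape(-1,3); Q=Q[c["z_map"].ravel()>0]
p=np.array(s["position"]); m=(np.hypot(Q[:,0]-p[0],Q[:,1]-p[1])<.025)&(Q[:,2]<p[2]-.03)&(Q[:,2]>.062); B=Q[m]
for z in np.arange(.066,.13,.008):
    k=abs(B[:,2]-z)<.004
    if k.sum()>2: print(z.round(3),k.sum(),B[k].min(0).round(4),B[k].max(0).round(4))
save(c,"w3.png",(240,120,340,290),3.5)
```

```text
[ 0.5463 -0.1491  0.1544] [-0.26 -1.04 -0.58]
0.074 51 [ 0.5379 -0.1499  0.0708] [ 0.5508 -0.1446  0.0779]
0.082 88 [ 0.538  -0.1498  0.0782] [ 0.5508 -0.1442  0.086 ]
0.09 90 [ 0.5384 -0.1496  0.086 ] [ 0.5511 -0.1441  0.0939]
0.098 90 [ 0.5387 -0.1498  0.0941] [ 0.5515 -0.1438  0.1019]
0.106 118 [ 0.5384 -0.1498  0.1021] [ 0.5518 -0.1433  0.11  ]
0.114 130 [ 0.5385 -0.1496  0.11  ] [ 0.5517 -0.1434  0.118 ]
0.122 111 [ 0.5388 -0.1491  0.118 ] [ 0.552  -0.1429  0.1242]
```

View pics/w3.png

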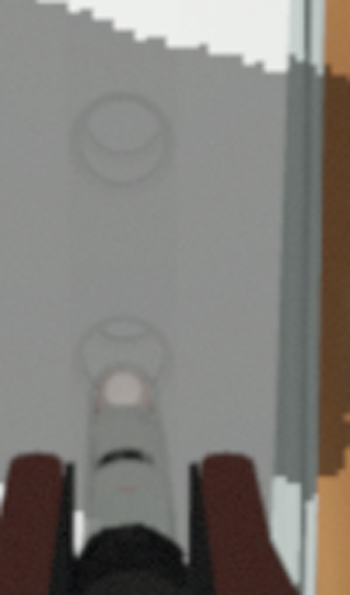

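Call:
apply_moves --deltas "0 0 .05 0 0 0 -1;0 0 .1 0 0 0 -1;0 0 .15 0 0 0 -1;0 0 .2 0 0 0 -1;0 0 .25 0 0 0 -1;0 0 .3 0 0 0 -1;0 0 .34 0 0 0 -1;0 0 .38 0 0 0 -1;0 0 .42 0 0 0 -1;0 0 .45 0 0 0 -1"

```text
clock: 15.25
position: [0.546, -0.149, 0.0997]
ee_rot: [[0.068, 0.998, -0.0], [0.998, -0.068, 0.0], [0.0, -0.0, -1.0]]
force: [-0.4, -0.2, 0.2]
opening: 0.0163
gripper_force: 15.0
```

Call:
apply_moves --deltas "0 0 .01 0 0 0 -1;0 0 .02 0 0 0 -1;0 0 .02 0 0 0 -1;0 0 .02 0 0 0 -.4;0 0 .02 0 0 0 -.2;0 0 .02 0 0 0 -.2;0 0 .02 0 0 0 -.2;0 0 .02 0 0 0 -.2;0 0 .02 0 0 0 -.2;0 0 .02 0 0 0 -.2"

```text
clock: 16.5
position: [0.546, -0.149, 0.0976]
ee_rot: [[0.068, 0.998, -0.0], [0.998, -0.068, 0.0], [0.0, -0.0, -1.0]]
force: [0.1, -0.7, -0.0]
opening: 0.0353
gripper_force: 0.0
```

Call:
apply_moves --deltas "0 0 -.1 0 0 0 -.2;0 0 -.2 0 0 0 -.2;0 0 -.3 0 0 0 -.2;0 0 -.4 0 0 0 -.2;0 0 -.5 0 0 0 -.2;.15 0 -.6 0 0 0 -.2;.3 0 -.7 0 0 0 -.2;.5 0 -.8 0 0 0 -.2;.75 0 -.9 0 0 0 -.2;1 0 -1 0 0 0 -.2"

```text
clock: 17.75
position: [0.5541, -0.0284, 0.2185]
ee_rot: [[0.068, 0.998, 0.0], [0.998, -0.068, 0.0], [0.0, 0.0, -1.0]]
force: [0.4, -0.3, -0.8]
opening: 0.0349
gripper_force: 0.0
```

Run:
```python
from h import *
s=robot.read_state(); print(np.round(s["position"],4),s["opening"])
for n in("top","wrist"):
    c=cap(n); Q=cloud(c).reshape(-1,3); m=(Q[:,2]>.09)&(Q[:,2]<.2)&(abs(Q[:,0]-.545)<.03)&(abs(Q[:,1]+.151)<.02); B=Q[m]
    if len(B): print(n,len(B),B.min(0).round(4),B.max(0).round(4),B.mean(0).round(4))
print("to go",to_units(np.array([.495,.2588,.2])-s["position"]))
```

```text
[ 0.5541 -0.0284  0.2185] 0.034948883321310326
top 22 [ 0.5388 -0.156   0.096 ] [ 0.5521 -0.143   0.1098] [ 0.5458 -0.1495  0.1005]
wrist 19 [ 0.5422 -0.1434  0.0903] [ 0.551  -0.1404  0.0932] [ 0.5467 -0.1417  0.0916]
to go [ 2.35804054 -0.64067186  0.15797746]
```

Call:
apply_moves --deltas ".1 -.03 0 0 0 0 -.2;.2 -.06 0 0 0 0 -.2;.3 -.1 0 0 0 0 -.2;.4 -.13 0 0 0 0 -.2;.5 -.16 0 0 0 0 -.2;.6 -.2 0 0 0 0 -.2;.7 -.23 0 0 0 0 -.2;.8 -.26 0 0 0 0 -.2;.9 -.3 0 0 0 0 -.2;1 -.33 0 0 0 0 -.2"

```text
clock: 19.1
position: [0.5224, 0.094, 0.2176]
ee_rot: [[0.068, 0.998, -0.0], [0.998, -0.068, 0.0], [0.0, -0.0, -1.0]]
force: [0.6, 0.4, 0.8]
opening: 0.0351
gripper_force: 0.0
```

Call:
apply_moves --deltas ".1 -.03 0 0 0 -.02 -.2;.2 -.06 0 0 0 -.04 -.2;.3 -.1 0 0 0 -.06 -.2;.4 -.13 0 0 0 -.08 -.2;.5 -.16 0 0 0 -.1 -.2;.6 -.2 0 0 0 -.12 -.2;.7 -.23 0 0 0 -.14 -.2;.8 -.26 0 0 0 -.17 -.2;.9 -.3 0 0 0 -.2 -.2;1 -.31 0 0 0 -.22 -.2"

```text
clock: 20.35
position: [0.4934, 0.2162, 0.2176]
ee_rot: [[-0.106, 0.994, -0.0], [0.994, 0.106, 0.0], [0.0, -0.0, -1.0]]
force: [0.1, -0.3, 0.6]
opening: 0.0351
gripper_force: 0.0
```

Run:
```python
from h import *
s=robot.read_state(); print(np.round(s["position"],4),s["opening"]); c=cap("wrist")
Q=cloud(c).reshape(-1,3); Q=Q[c["z_map"].ravel()>0]
for lo,hi in((.06,.07),(.07,.08),(.08,.093)):
    B=Q[(Q[:,2]>lo)&(Q[:,2]<hi)&(abs(Q[:,0]-.495)<.02)&(abs(Q[:,1]-.26)<.02)]
    if len(B): print(lo,len(B),B.min(0).round(4),B.max(0).round(4))
print("to go",to_units(np.array([.495,.2588,.080])-s["position"]))
```

```text
[0.4934 0.2162 0.2176] 0.03509162513682054
0.06 61 [0.4879 0.2533 0.0602] [0.5003 0.2659 0.0698]
0.07 62 [0.4886 0.2531 0.07  ] [0.5007 0.2658 0.0799]
0.08 143 [0.4886 0.252  0.0802] [0.5022 0.2658 0.0906]
to go [0.34999198 0.05134472 1.14738357]
```

Call:
apply_moves --deltas ".08 .01 .05 0 0 0 -.2;.16 .02 .1 0 0 0 -.2;.25 .03 .2 0 0 0 -.2;.35 .05 .3 0 0 0 -.2;.35 .05 .4 0 0 0 -.2;.35 .05 .5 0 0 0 -.2;.35 .05 .64 0 0 0 -.2;.35 .05 .78 0 0 0 -.2;.35 .05 .9 0 0 0 -.2;.35 .05 1 0 0 0 -.2"

```text
clock: 21.65
position: [0.4952, 0.2576, 0.0966]
ee_rot: [[-0.105, 0.994, -0.0], [0.994, 0.105, -0.0], [-0.0, -0.0, -1.0]]
force: [0.5, 0.2, 0.3]
opening: 0.0354
gripper_force: 0.0
```

Call:
apply_moves --deltas "0 0 .07 0 0 0 -.2;0 0 .14 0 0 0 -.2;0 0 .145 0 0 0 -.3;0 0 .145 0 0 0 -.5;0 0 .145 0 0 0 -.7;0 0 .145 0 0 0 -1;0 0 .145 0 0 0 -1;0 0 .145 0 0 0 -1;0 0 .145 0 0 0 -1;0 0 .145 0 0 0 -1"

```text
clock: 22.9
position: [0.4952, 0.258, 0.0804]
ee_rot: [[-0.105, 0.994, -0.0], [0.994, 0.105, 0.0], [0.0, -0.0, -1.0]]
force: [-2.1, 1.6, 4.1]
opening: 0.0135
gripper_force: 15.0
```

Call:
apply_moves --deltas "0 0 -.1 0 0 0 -1;0 0 -.22 0 0 0 -1;0 0 -.36 0 0 0 -1;0 0 -.5 0 0 0 -1;0 0 -.65 0 0 0 -1;-.05 0 -.8 0 0 0 -1;-.15 0 -.9 0 0 0 -1;-.27 0 -1 0 0 0 -1;-.4 0 -1 0 0 0 -1;-.55 0 -1 0 0 0 -1"

```text
clock: 24.15
position: [0.502, 0.1907, 0.1999]
ee_rot: [[-0.105, 0.995, -0.001], [0.995, 0.105, -0.0], [-0.0, -0.001, -1.0]]
force: [-0.0, 0.4, 0.2]
opening: 0.0131
gripper_force: 15.0
```

Call:
apply_moves --deltas "-.1 0 -.05 0 0 0 -1;-.2 0 -.1 0 0 0 -1;-.3 0 -.15 0 0 0 -1;-.4 0 -.2 0 0 0 -1;-.5 0 -.25 0 0 0 -1;-.6 0 -.3 0 0 0 -1;-.7 0 -.35 0 0 0 -1;-.8 0 -.35 0 0 0 -1;-.9 0 -.35 0 0 0 -1;-1 0 -.35 0 0 0 -1"

```text
clock: 25.4
position: [0.5147, 0.072, 0.242]
ee_rot: [[-0.105, 0.994, -0.0], [0.994, 0.105, -0.0], [-0.0, -0.0, -1.0]]
force: [0.6, 0.2, 0.5]
opening: 0.0136
gripper_force: 15.0
```

Call:
apply_moves --deltas "-.1 -.02 0 0 0 0 -1;-.2 -.04 0 0 0 0 -1;-.3 -.06 0 0 0 0 -1;-.4 -.08 0 0 0 0 -1;-.5 -.1 0 0 0 0 -1;-.6 -.12 0 0 0 0 -1;-.7 -.14 0 0 0 0 -1;-.8 -.16 0 0 0 0 -1;-.9 -.18 0 0 0 0 -1;-1 -.2 0 0 0 0 -1"

```text
clock: 26.65
position: [0.5035, -0.0499, 0.2423]
ee_rot: [[-0.105, 0.994, 0.0], [0.994, 0.105, 0.0], [0.0, 0.0, -1.0]]
force: [-0.1, 0.5, -0.5]
opening: 0.0133
gripper_force: 15.0
```

Call:
apply_moves --deltas "-.1 -.02 0 0 0 0 -1;-.2 -.04 0 0 0 0 -1;-.3 -.06 0 0 0 0 -1;-.4 -.08 0 0 0 0 -1;-.5 -.1 0 0 0 0 -1;-.6 -.12 0 0 0 0 -1;-.7 -.14 0 0 0 0 -1;-.8 -.16 0 0 0 0 -1;-.9 -.18 0 0 0 0 -1;-1 -.2 0 0 0 0 -1"

```text
clock: 27.9
position: [0.4922, -0.1717, 0.2422]
ee_rot: [[-0.105, 0.994, -0.0], [0.994, 0.105, 0.0], [0.0, -0.0, -1.0]]
force: [-1.4, 0.1, -0.4]
opening: 0.0138
gripper_force: 15.0
```

Call:
apply_moves --deltas "-.1 -.01 0 0 0 0 -1;-.2 -.02 0 0 0 0 -1;-.3 -.03 0 0 0 0 -1;-.4 -.04 0 0 0 0 -1;-.5 -.06 0 0 0 0 -1;-.6 -.06 0 0 0 0 -1;-.7 -.06 0 0 0 0 -1;-.8 -.06 0 0 0 0 -1;-.9 -.06 0 0 0 0 -1;-1 -.06 0 0 0 0 -1"

```text
clock: 29.15
position: [0.4978, -0.2918, 0.2422]
ee_rot: [[-0.105, 0.994, -0.0], [0.994, 0.105, 0.0], [0.0, -0.0, -1.0]]
force: [0.1, -0.0, -0.0]
opening: 0.0137
gripper_force: 15.0
```

Run:
```python
from h import *
s=robot.read_state(); print({k:np.round(s[k],4).tolist() for k in("clock","q","position","ee_rot","opening")})
print("to go",to_units(np.array([.51,-.41,.244])-s["position"]))
```

```text
{'clock': 29.15, 'q': [-0.1026, 0.3758, 0.6779, 1.8357, -0.2727, 1.0247, 0.7897], 'position': [0.4978, -0.2918, 0.2422], 'ee_rot': [[-0.1049, 0.9945, -0.0001], [0.9945, 0.1049, 0.0], [0.0, -0.0001, -1.0]], 'opening': 0.0137}
to go [-0.99030377 -0.00193632 -0.01502138]
```

Call:
apply_moves --deltas "-.12 0 0 0 0 0 -1;-.25 0 0 0 0 -.01 -1;-.38 0 0 0 0 -.02 -1;-.5 0 0 0 0 -.03 -1;-.62 0 0 0 0 -.04 -1;-.75 0 0 0 0 -.05 -1;-.88 0 0 0 0 -.05 -1;-.99 0 0 0 0 -.05 -1;-.99 0 0 0 0 -.05 -1;-.99 0 0 0 0 -.05 -1"

```text
clock: 30.4
position: [0.5102, -0.4087, 0.2421]
ee_rot: [[-0.144, 0.99, -0.0], [0.99, 0.144, 0.001], [0.001, -0.0, -1.0]]
force: [-0.2, -0.1, -0.0]
opening: 0.0137
gripper_force: 15.0
```

Run:
```python
from h import *
import pickle
s=robot.read_state(); print({k:np.round(s[k],4).tolist() for k in("clock","q","position","ee_rot","opening")})
c=cap("wrist"); save(c,"w4.png",(230,90,330,290),3); pickle.dump(c,open("w4.pkl","wb"))
Q=cloud(c).reshape(-1,3); Q=Q[c["z_map"].ravel()>0]
m=(Q[:,2]>.042)&(Q[:,2]<.054)&(abs(Q[:,0]-.513)<.045)&(abs(Q[:,1]+.385)<.07); A=Q[m]
print(m.sum(),cv2.minAreaRect((A[:,:2]*1000).astype(np.float32)),np.median(A[:,2]))
p=np.array(s["position"]); m=(np.hypot(Q[:,0]-p[0],Q[:,1]-p[1])<.025)&(Q[:,2]<p[2]-.02)&(Q[:,2]>.13); B=Q[m]
for z in np.arange(.14,.22,.008):
    k=abs(B[:,2]-z)<.004
    if k.sum()>2: print(z.round(3),k.sum(),B[k].min(0).round(4),B[k].max(0).round(4))
```

```text
{'clock': 30.4, 'q': [0.126, 0.5133, 0.6519, 1.648, -0.3417, 1.0974, 1.0182], 'position': [0.5102, -0.4087, 0.2421], 'ee_rot': [[-0.1441, 0.9896, -0.0002], [0.9896, 0.1441, 0.0006], [0.0006, -0.0001, -1.0]], 'opening': 0.0137}
4577 ((513.505859375, -385.63421630859375), (46.13727951049805, 100.26182556152344), 8.885198593139648) 0.047409034410774376
0.172 29 [ 0.5021 -0.4061  0.1715] [ 0.5132 -0.3991  0.176 ]
0.18 100 [ 0.5022 -0.4059  0.176 ] [ 0.5146 -0.3992  0.184 ]
0.188 117 [ 0.5023 -0.4052  0.1841] [ 0.5151 -0.3993  0.192 ]
0.196 126 [ 0.5023 -0.4072  0.1921] [ 0.5154 -0.3992  0.2   ]
0.204 149 [ 0.5024 -0.4064  0.2   ] [ 0.5151 -0.3993  0.208 ]
0.212 168 [ 0.4942 -0.4075  0.2081] [ 0.5156 -0.3995  0.216 ]
```

View pics/w4.png

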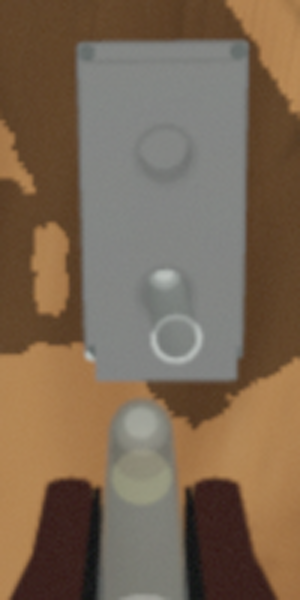

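The picture shows the empty socket at crop (165,152) and the other open tube's mouth at (176,338). The held tube hangs almost straight, with its bottom near (140,415).

Run:
```python
from h import *
import pickle
c=pickle.load(open("w4.pkl","rb")); p=ray(c,285,140.8,.048); print(p.round(4))
t=np.array([.5086,-.4061,.0]); d=p-t; d[2]=0; print(d.round(4),to_units(d))
```

```text
[ 0.51  -0.363  0.048]
[0.0014 0.0431 0.    ] [3.54035401e-01 6.36609468e-02 2.32776780e-04]
```

Call:
apply_moves --deltas ".09 .02 0 0 0 0 -1;.18 .03 .05 0 0 0 -1;.27 .05 .1 0 0 0 -1;.352 .064 .2 0 0 0 -1;.352 .064 .3 0 0 0 -1;.352 .064 .45 0 0 0 -1;.352 .064 .6 0 0 0 -1;.352 .064 .75 0 0 0 -1;.352 .064 .85 0 0 0 -1;.352 .064 .85 0 0 0 -1"

```text
clock: 31.7
position: [0.5111, -0.366, 0.1391]
ee_rot: [[-0.144, 0.99, -0.002], [0.99, 0.144, 0.001], [0.001, -0.002, -1.0]]
force: [-0.9, 0.4, -0.2]
opening: 0.014
gripper_force: 15.0
```

Run:
```python
from h import *
s=robot.read_state(); c=cap("wrist"); print(np.round(s["position"],4),np.round(s["force"],2))
Q=cloud(c).reshape(-1,3); Q=Q[c["z_map"].ravel()>0]
p=np.array(s["position"]); m=(np.hypot(Q[:,0]-p[0],Q[:,1]-p[1])<.025)&(Q[:,2]<p[2]-.03)&(Q[:,2]>.062); B=Q[m]
for z in np.arange(.07,.12,.008):
    k=abs(B[:,2]-z)<.004
    if k.sum()>2: print(z.round(3),k.sum(),B[k].min(0).round(4),B[k].max(0).round(4))
m=(Q[:,2]>.042)&(Q[:,2]<.054)&(abs(Q[:,0]-.513)<.045)&(abs(Q[:,1]+.385)<.07); A=Q[m]; print(A[:,1].max(), A[:,0].min(),A[:,0].max())
save(c,"w5.png",(220,130,330,290),3.5)
```

```text
[ 0.5111 -0.366   0.1391] [-0.88  0.4  -0.2 ]
0.07 41 [ 0.5029 -0.3636  0.0684] [ 0.5154 -0.3562  0.074 ]
0.078 101 [ 0.503  -0.3631  0.0742] [ 0.516  -0.3563  0.0819]
0.086 115 [ 0.5031 -0.3626  0.0821] [ 0.5157 -0.3564  0.0899]
0.094 128 [ 0.5031 -0.3645  0.09  ] [ 0.5164 -0.3566  0.0979]
0.102 149 [ 0.5032 -0.3636  0.098 ] [ 0.516  -0.3569  0.1059]
0.11 60 [ 0.5034 -0.3632  0.1061] [ 0.5156 -0.357   0.109 ]
-0.33253667103080414 0.4830822967388714 0.5357625921965683
```

View pics/w5.png

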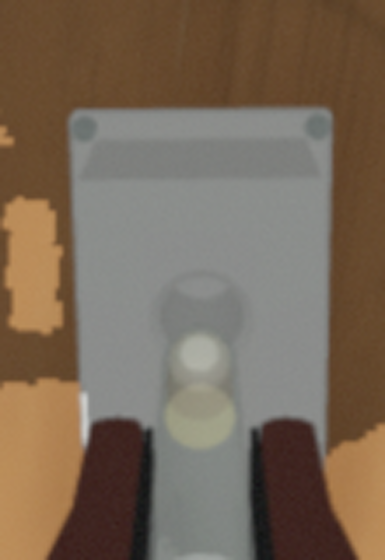

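Call:
apply_moves --deltas "0 .005 .05 0 0 0 -1;0 .005 .1 0 0 0 -1;0 .005 .15 0 0 0 -1;0 .005 .2 0 0 0 -1;0 .005 .25 0 0 0 -1;0 .005 .3 0 0 0 -1;0 .005 .35 0 0 0 -1;0 .005 .4 0 0 0 -1;0 .005 .44 0 0 0 -1;0 .005 .47 0 0 0 -1"

```text
clock: 33.0
position: [0.5122, -0.3661, 0.0835]
ee_rot: [[-0.144, 0.99, -0.0], [0.99, 0.144, 0.0], [0.0, -0.0, -1.0]]
force: [-0.9, 0.2, 0.2]
opening: 0.0135
gripper_force: 15.0
```

Call:
apply_moves --deltas "0 0 .01 0 0 0 -1;0 0 .025 0 0 0 -1;0 0 .025 0 0 0 -1;0 0 .025 0 0 0 -.4;0 0 .025 0 0 0 -.2;0 0 .025 0 0 0 -.2;0 0 .025 0 0 0 -.2;0 0 .025 0 0 0 -.2;0 0 .025 0 0 0 -.2;0 0 .025 0 0 0 -.2"

```text
clock: 34.25
position: [0.5122, -0.3661, 0.0808]
ee_rot: [[-0.144, 0.99, -0.0], [0.99, 0.144, 0.0], [0.0, -0.0, -1.0]]
force: [-0.2, -0.1, 0.6]
opening: 0.0349
gripper_force: 0.0
```

Call:
apply_moves --deltas "0 0 -.1 0 0 0 -.2;0 0 -.2 0 0 0 -.2;0 0 -.3 0 0 0 -.2;0 0 -.4 0 0 0 -.2;0 0 -.55 0 0 0 -.2;.15 -.05 -.7 0 0 0 -.2;.3 -.1 -.8 0 0 0 -.2;.5 -.15 -.9 0 0 .05 -.2;.75 -.2 -1 0 0 .1 -.2;1 -.21 -1 0 0 .15 -.2"

```text
clock: 35.5
position: [0.47, -0.2508, 0.2025]
ee_rot: [[-0.024, 1.0, 0.002], [1.0, 0.024, -0.0], [-0.0, 0.002, -1.0]]
force: [0.2, 0.1, -0.2]
opening: 0.0353
gripper_force: 0.0
```

Call:
apply_moves --deltas ".05 0 0 0 0 .04 -.1;.1 0 0 0 0 .08 -.1;.15 0 0 0 0 .12 0;.2 0 0 0 0 .12 0;.25 0 0 0 0 .12 0;.3 0 0 0 0 .12 0;.3 0 0 0 0 .12 0;.3 0 0 0 0 .12 0;.3 0 0 0 0 .12 0;.3 0 0 0 0 .12 0"

```text
clock: 36.75
position: [0.469, -0.2152, 0.2008]
ee_rot: [[0.068, 0.998, -0.0], [0.998, -0.068, -0.0], [-0.0, -0.0, -1.0]]
force: [0.8, 0.0, 0.2]
opening: 0.0437
gripper_force: 0.0
```

Run:
```python
from h import *
import pickle
s=robot.read_state(); print({k:np.round(s[k],4).tolist() for k in("clock","q","position","ee_rot","opening")})
c=cap("wrist"); t=cap("top")
Q=cloud(t).reshape(-1,3); B=Q[(Q[:,2]>.075)&(Q[:,2]<.12)&(abs(Q[:,0]-.51)<.02)&(abs(Q[:,1]+.363)<.018)]; print("open",len(B),B.max(0).round(4),B.mean(0).round(4))
B=Q[(Q[:,2]>.09)&(Q[:,2]<.13)&(abs(Q[:,0]-.545)<.02)&(abs(Q[:,1]+.151)<.018)]; print("capped",len(B),B.mean(0).round(4))
P=cloud(c); col=c["color"].astype(int); m=(col.max(-1)<60)&(P[...,2]>.085)&(P[...,2]<.13)&(abs(P[...,0]-.45)<.03)&(abs(P[...,1]+.12)<.08)
A=P[m]; print("grip",len(A),cv2.minAreaRect((A[:,:2]*1000).astype(np.float32)),A[:,2].max(),np.percentile(A[:,2],50))
W=P.reshape(-1,3); m=(W[:,2]>.045)&(W[:,2]<.06)&(abs(W[:,0]-.545)<.045)&(abs(W[:,1]+.13)<.11); A=W[m]
print(m.sum(),cv2.minAreaRect((A[:,:2]*1000).astype(np.float32)))
save(c,"w6.png",k=1.42)
```

```text
{'clock': 36.75, 'q': [-0.2846, 0.328, 0.7293, 2.0166, -0.2784, 0.8959, 0.5262], 'position': [0.469, -0.2152, 0.2008], 'ee_rot': [[0.068, 0.9977, -0.0001], [0.9977, -0.068, -0.0001], [-0.0001, -0.0001, -1.0]], 'opening': 0.0437}
open 13 [ 0.515  -0.3594  0.0935] [ 0.5105 -0.3667  0.0879]
capped 22 [ 0.5458 -0.1495  0.1001]
grip 3554 ((452.2467956542969, -124.99357604980469), (96.4361572265625, 16.278125762939453), 86.19100952148438) 0.10645823549050429 0.10271520275715695
15571 ((544.3558959960938, -152.55764770507812), (162.49710083007812, 62.90443801879883), 86.27296447753906)
```

View pics/w6.png

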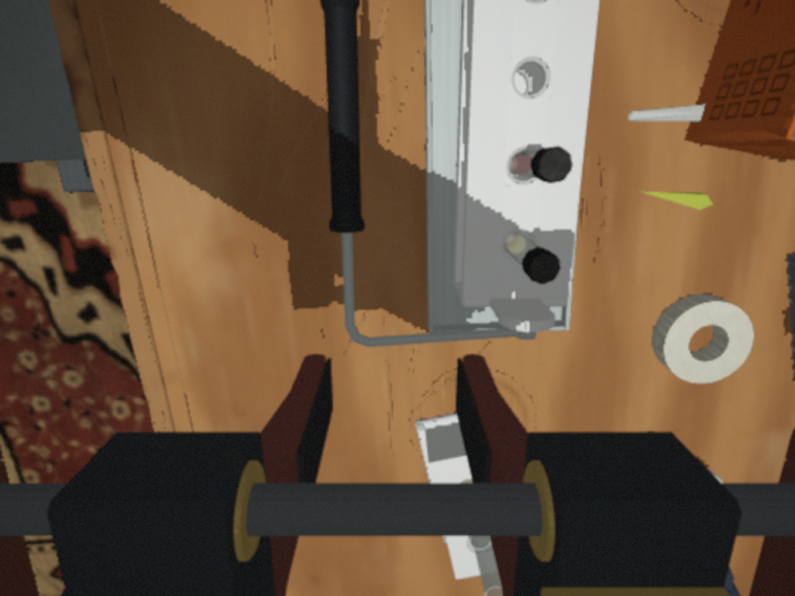

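The picture shows the sleeve at (343,115), with its near end at (347,222). The new capped tube at (550,163) stands upright in the carrier, and both tube tops match their seated heights. Next I'll grip the sleeve.

Call:
apply_moves --deltas ".15 -.04 0 0 0 0 0;.3 -.08 0 0 0 0 0;.45 -.12 .1 0 0 0 0;.6 -.16 .2 0 0 0 0;.757 -.192 .3 0 0 0 0;.757 -.192 .42 0 0 0 0;.757 -.192 .54 0 0 0 0;.757 -.192 .66 0 0 0 0;.757 -.192 .75 0 0 0 0;.757 -.192 .805 0 0 0 0"

```text
clock: 38.1
position: [0.4521, -0.1232, 0.1035]
ee_rot: [[0.068, 0.998, -0.001], [0.998, -0.068, -0.0], [-0.0, -0.001, -1.0]]
force: [-0.4, 0.2, 0.2]
opening: 0.0439
gripper_force: 0.0
```

Call:
apply_moves --deltas "0 0 0 0 0 0 -.2;0 0 0 0 0 0 -.4;0 0 0 0 0 0 -.6;0 0 0 0 0 0 -1;0 0 0 0 0 0 -1;0 0 0 0 0 0 -1;0 0 0 0 0 0 -1;0 0 0 0 0 0 -1;0 0 0 0 0 0 -1;0 0 0 0 0 0 -1" --grip_force 35

```text
clock: 39.35
position: [0.4522, -0.1228, 0.1042]
ee_rot: [[0.068, 0.998, -0.0], [0.998, -0.068, 0.0], [0.0, -0.0, -1.0]]
force: [-0.6, -0.1, 1.9]
opening: 0.0131
gripper_force: 35.0
```

Run:
```python
from h import *
s=robot.read_state(); print({k:np.round(s[k],4).tolist() for k in("clock","position","ee_rot","opening","gripper_force","force")})
```

```text
{'clock': 39.35, 'position': [0.4522, -0.1228, 0.1042], 'ee_rot': [[0.0677, 0.9977, -0.0001], [0.9977, -0.0677, 0.0001], [0.0001, -0.0001, -1.0]], 'opening': 0.0131, 'gripper_force': 35.0001, 'force': [-0.5705, -0.1364, 1.9433]}
```

Call:
apply_moves --deltas "0 .012 -.054 0 0 0 -1;0 .027 -.107 0 0 0 -1;0 .046 -.159 0 0 0 -1;0 .068 -.21 0 0 0 -1;0 .094 -.258 0 0 0 -1;0 .123 -.305 0 0 0 -1;0 .156 -.35 0 0 0 -1;0 .191 -.392 0 0 0 -1;0 .23 -.432 0 0 0 -1;0 .271 -.469 0 0 0 -1"

```text
clock: 40.6
position: [0.4847, -0.125, 0.1607]
ee_rot: [[0.068, 0.998, -0.001], [0.998, -0.068, 0.0], [0.0, -0.001, -1.0]]
force: [1.3, 1.6, -2.6]
opening: 0.0133
gripper_force: 35.0
```

Call:
apply_moves --deltas "0 .044 -.034 0 0 0 -1;0 .089 -.065 0 0 0 -1;0 .137 -.093 0 0 0 -1;0 .187 -.117 0 0 0 -1;0 .238 -.138 0 0 0 -1;0 .291 -.155 0 0 0 -1;0 .344 -.168 0 0 0 -1;0 .399 -.178 0 0 0 -1;0 .454 -.183 0 0 0 -1;0 .509 -.185 0 0 0 -1"

```text
clock: 41.85
position: [0.5467, -0.129, 0.183]
ee_rot: [[0.067, 0.998, 0.001], [0.998, -0.067, 0.0], [0.0, 0.001, -1.0]]
force: [0.3, 2.7, 3.8]
opening: 0.013
gripper_force: 35.0
```

Run:
```python
from h import *
s=robot.read_state(); print({k:np.round(s[k],4).tolist() for k in("clock","position","opening","gripper_force","force")})
c=cap("top"); Q=cloud(c).reshape(-1,3)
m=(Q[:,2]>.045)&(Q[:,2]<.06)&(abs(Q[:,0]-.545)<.045)&(abs(Q[:,1]+.13)<.11); A=Q[m]; print(m.sum(),cv2.minAreaRect((A[:,:2]*1000).astype(np.float32)))
c=cap("scene"); save(c,"s2.png",(230,120,430,270),4)
```

```text
{'clock': 41.85, 'position': [0.5467, -0.129, 0.183], 'opening': 0.013, 'gripper_force': 35.0005, 'force': [0.3152, 2.6637, 3.7579]}
289 ((545.6763916015625, -128.8579559326172), (206.10311889648438, 62.53900909423828), 85.84503173828125)
```

Call:
apply_moves --deltas "0 0 -.02 0 0 0 -1;0 0 -.05 0 0 0 -1;0 0 -.09 0 0 0 -1;0 0 -.13 0 0 0 -1;0 0 -.17 0 0 0 -1;0 0 -.22 0 0 0 -1;0 0 -.27 0 0 0 -1;0 0 -.32 0 0 0 -1;0 0 -.37 0 0 0 -1;0 0 -.42 0 0 0 -1"

```text
clock: 43.2
position: [0.5456, -0.1292, 0.2335]
ee_rot: [[0.068, 0.998, -0.0], [0.998, -0.068, 0.0], [0.0, -0.0, -1.0]]
force: [-0.1, 0.3, -6.9]
opening: 0.0133
gripper_force: 35.0
```

Call:
apply_moves --deltas "0 0 -.05 0 0 0 -1;0 0 -.1 0 0 0 -1;0 0 -.15 0 0 0 -1;0 0 -.2 0 0 0 -1;0 0 -.25 0 0 0 -1;0 0 -.3 0 0 0 -1;0 0 -.34 0 0 0 -1;0 0 -.37 0 0 0 -1;0 0 -.39 0 0 0 -1;0 0 -.4 0 0 0 -1"

```text
clock: 44.45
position: [0.5456, -0.1292, 0.2812]
ee_rot: [[0.068, 0.998, -0.0], [0.998, -0.068, -0.0], [-0.0, -0.0, -1.0]]
force: [0.3, -0.9, -7.0]
opening: 0.0132
gripper_force: 35.0
```

Call:
apply_moves --deltas "0 0 0 0 0 0 -1;0 0 0 0 0 0 -1;0 0 0 0 0 0 -1;0 0 0 0 0 0 -1;0 0 0 0 0 0 -1;0 0 0 0 0 0 -1;0 0 0 0 0 0 -1;0 0 0 0 0 0 -1;0 0 0 0 0 0 -1;0 0 0 0 0 0 -1"

```text
clock: 45.7
position: [0.5456, -0.1292, 0.2811]
ee_rot: [[0.068, 0.998, -0.0], [0.998, -0.068, 0.0], [0.0, -0.0, -1.0]]
force: [0.5, -0.4, -6.7]
opening: 0.013
gripper_force: 35.0
```

Run:
```python
from h import *
s=robot.read_state(); print({k:np.round(s[k],4).tolist() for k in("clock","position","opening","gripper_force","force")})
for i in range(3):
    c=cap("top"); Q=cloud(c).reshape(-1,3)
    m=(Q[:,2]>.145)&(Q[:,2]<.163)&(abs(Q[:,0]-.545)<.05)&(abs(Q[:,1]+.13)<.11); A=Q[m]
    pl=np.linalg.lstsq(np.c_[A[:,0]-.545,A[:,1]+.13,np.ones(len(A))],A[:,2],rcond=None)[0]
    print(m.sum(),cv2.minAreaRect((A[:,:2]*1000).astype(np.float32)),"tilt,z",pl.round(3))
B=Q[(Q[:,2]>.19)&(Q[:,2]<.206)&(abs(Q[:,0]-.545)<.02)]
for y in(-.195,-.151,-.107,-.063):
    k=abs(B[:,1]-y)<.012; print(y,k.sum(),B[k].mean(0).round(4) if k.any() else "")
c=cap("scene"); save(c,"s3.png",(230,120,430,270),4)
```

```text
{'clock': 45.7, 'position': [0.5456, -0.1292, 0.2811], 'opening': 0.013, 'gripper_force': 34.9983, 'force': [0.4934, -0.4105, -6.6509]}
391 ((544.759765625, -129.94326782226562), (207.0562744140625, 62.94782638549805), 86.06156921386719) tilt,z [-0.006 -0.     0.153]
390 ((544.90087890625, -129.78448486328125), (206.71580505371094, 62.40346145629883), 86.20616149902344) tilt,z [-0.005 -0.003  0.153]
390 ((544.847900390625, -130.01821899414062), (207.4297637939453, 62.80803680419922), 86.30929565429688) tilt,z [-0.004 -0.002  0.154]
-0.195 4 [ 0.5381 -0.2023  0.196 ]
-0.151 0 
-0.107 0 
-0.063 23 [ 0.55   -0.0617  0.1976]
```

View pics/s3.png

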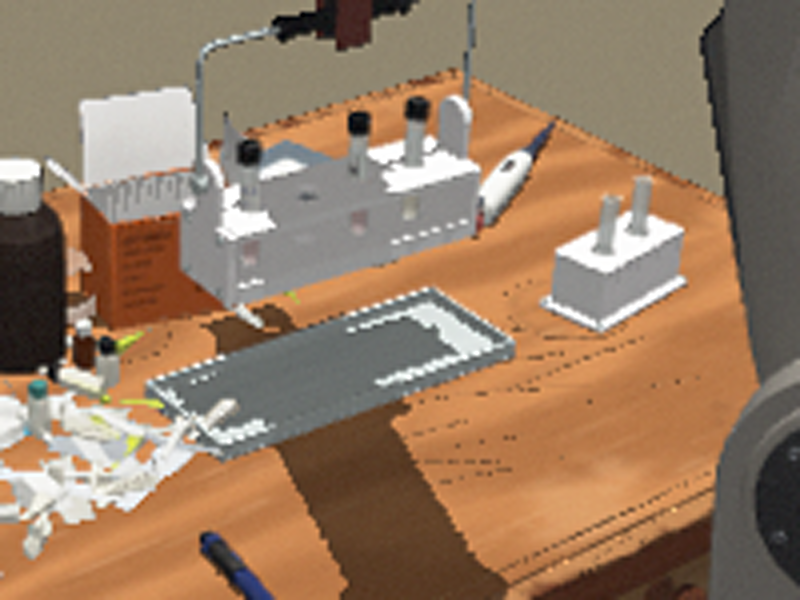

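The carrier hangs level about 10 cm up with its three capped tubes seated, at (249,155), (358,125) and (417,110). Both open tubes stand in the return stand at (608,205) and (643,195). I'm handing the job in.

```bash
python3 -c "
from bench import robot
print(robot.close_job())"
```

```text
the job is handed in; nothing more can be done
None
```

The job is handed in, with no verdict returned: the carrier is held by its grip about 10 cm up, level within 0.01 rad, with the capped tube in its -y inner place, and the open tube is in the return stand.

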